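# Load a vial and clamp it with its cam knob

## Task

One of the four vial holders on the carrier is still empty. Stand the loose vial in it, upright on the holder's floor in front of the V, and let go; then turn that holder's knob clockwise until the cam has pushed the vial home into the V and holds it firmly, but feel for it and go no further than a firm hold (about 12 N, well short of 25 N), for the glass cracks if it is forced. The three loaded holders stand close by: do not touch their knobs or vials, and do not shove the other things about the bench.

Things in the scene. Friction and masses are not known exactly. Their poses are not given: they have to be found in the camera images.
- vial: the loose glass sample vial to load: an upright cylinder 23 mm in diameter, 52 mm tall, with a white cap (22 mm in diameter, the top 12 mm), about 40 g, standing by itself on the open worktop to the right of the carrier. Origin: centre of its underside; z up
- carrier: fixed aluminium plate (96 x 266 x 6 mm) on the worktop with four equal vial holders in a row, 64 mm apart; each has its knob nearer the robot and its vial place behind. Three are loaded, one is free, and which one changes. Close behind stands a blue instrument up to 0.2 m high. Origin: centre of the plate's underside; x across the plate from knobs to vials, y along the row, z up
- holder: the free holder, the only one without a vial: a floor plate 90 x 60 x 6 mm, at the back an aluminium V-block (top 34 mm above the worktop) whose 90 degree V opens towards the knob and takes the vial's back, in front a cam clamp. Origin: centre of the floor plate's underside; x from knob to V, y along the row, z up; knob's axis is at x = -22, y = 0 mm, the seat at x = 15, y = 8 mm
- seat (a point): point on the free holder's floor (12 mm above the worktop) where the centre of the vial's underside stands once the vial is home in the V; axes as the holder's (x: the way the cam pushes). To load, the vial fits upright anywhere from 0 to 5 mm short of it (towards -x); 2.5 mm short is the middle of that room
- knob: clamp knob of the free holder: a black wing 28 mm long, 10 mm thick, 72 to 98 mm above the worktop, on a vertical steel shaft; under it a skirt 26 mm in diameter (68 to 74 mm) and a white eccentric cam disc, 40 mm in diameter, 10 mm off centre, 16 to 33 mm above the worktop. Clockwise seen from above tightens. Origin: on the axis, level with the underside of the holder; x along the wing, z up
- knob_grip (a point): point on that knob's axis, halfway up the wing (87 mm above the worktop); x along the wing, z up. Turning freely takes about 0.15 N m (dry friction); the cam meets the vial after 0.5 to 1.5 rad, and the wing does not show where, as it may sit at any angle on its shaft. With the vial home the torque then climbs steeply, by about 0.01 N m for every newton of clamping force. The knob stays where it is left
- holder_b: a loaded holder with its knob and its clamped vial (vial top 64 mm, knob top 98 mm above the worktop), not to be touched. Origin and axes as the free holder's. The wings of the loaded holders stand at various angles
- holder_c: another loaded holder with its knob and vial, not to be touched
- holder_d: another loaded holder with its knob and vial, not to be touched
- slide_box: bystander: white slide box 30 x 82 x 28 mm; origin at the centre of its underside
- timer: bystander: bench timer 59 x 64 x 18 mm; origin at the centre of its underside
- beaker: bystander: small beaker 56 mm in diameter, 72 mm tall; origin at the centre of its underside
- stopper: bystander: black rubber stopper 33 mm in diameter, 28 mm tall; origin at the centre of its underside
- tweezers: bystander: steel tweezers 132 mm long, lying; origin at the centre of its underside
Mind the look-alikes: they are no part of the job. Leave any black or turquoise look-alike of the vial alone.

How it is judged:
By the outcome, as a careful person would: the job done as asked, in the order asked, and still so for the second after the job is handed in, with the robot touching nothing.
It also fails if it takes over 72 s, if anything falls off the work surface, if the arm or the gripper's body presses on something with over 40 N, if the wrist force passes 120 N, or if a joint passes its speed limit or range.

## Robot

A 6-joint arm with a two-finger parallel gripper is mounted at the origin on a cart in front of the work surface, level with it; the furniture and walls round the work are solid. World frame = base frame: x ahead of the robot, y to its left, z up, the work surface at z = 0. Lengths are in m, angles in rad, forces in N, time in s.
With the tool pointing down it reaches from about 0.3 to 0.875 m from the base axis. Payload 4.2 kg.
Tool frame: the origin (TCP) lies between the finger pads; the fingertips stand 11 mm ahead of it and the grasp point (between the pads) lies 8 mm behind it; z points along the fingers, y is the line along which they close (so a half turn about z gives the same grasp; the last joint's range is limited). The gripper opens to 85 mm and grips with 20 to 120 N. Pads are 22 mm wide; open, the fingers measure 114 mm over their backs; the gripper's body (76 mm by 85 mm) begins 54 mm behind the grasp point. The pads swing forward as they close: fully open they stand 13 mm farther back than shut.
Start: joints at [1.251, 0.32, 1.565, -0, 1.257, -0.02], TCP at [0.17, 0.549, 0.242] pointing down, gripper open.
Joint ranges: [-3.11, 3.11], [-0.84, 2.01], [0.21, 2.61], [-1.34, 4.49], [0.05, 2.63], [-2.56, 2.56]. Speed limits (rad/s): [2.57, 2.57, 3.14, 3.14, 3.14, 3.14].

## Interface

Orientations are given as a 3x3 rotation matrix whose columns are the frame's x, y, z axes.
In Python, from bench import ctrl gives the robot as it stands. Calls block until the motion is done:
- ctrl.move_pose(position, orientation): joint-space move of the TCP to a pose.
- ctrl.move_straight(position, vel=0.15, frame=None): straight line of the TCP; frame=None keeps the orientation; vel is the mean speed in m/s.
- ctrl.goto_joints(angles): joint-space move.
- ctrl.gripper_to(opening, newtons=None): finger opening in m; newtons is the grip in N (None keeps the last); returns when the fingers have stopped.
- ctrl.wait(seconds).
- ctrl.inverse_kinematics(position, orientation): joint angles nearest the present ones, or None.
- ctrl.read_state(): the state.
- ctrl.snapshot(name): name is "scene" or "top" or "wrist"; returns a dict with "image" (420x560x3 uint8, red, green, blue), "intrinsics" (3x3 intrinsics, pixels), "world_from_camera" (4x4, takes a point from camera to world coordinates). Camera axes: x right, y down, z forward; pixel columns grow to the right and rows downward; lengths in m; the calibration is good to about 2 mm. A picture is of the moment at which its call begins. There is no depth.
A pose or a line that the arm cannot do raises ctrl.PlanningError and nothing moves.
- ctrl.sign_off(): hands the job in; it is judged then, once.
Trained networks look in a picture, given as the dict that the camera call returned (one of the last four; its "shot" number tells which), for a name from the list of things; names that differ only in an ending like _2 or _b are one class to them, and where a whole thing is asked for, a point or a joint stands for the part that bears it (a point fixed in the world has none). Each returns a list of dicts, best first, with "score" (0 to 1); they miss things now and then, are a little off and sometimes report something else, mostly with a low value. They report only what shows in the picture. A call takes as long as a camera call. They do not tell look-alikes from the thing itself.
- ctrl.look_for(target, picture): "position" ([row, column] in pixels, amid what is visible of it).
- ctrl.regions_of(target, picture): "mask" (420x560 bool, what is visible of it) and "position" ([row, column] in pixels, amid what is visible of it).
The state is a dict: "time": time; "joints": joint angles; "joint_velocities": joint speeds; "effort": joint torques, N m; "tool_pos": TCP position; "tool_rot": TCP orientation; "wrist_force": force on the tool from outside, world axes, zero at the start; "torque": the same for the moment, N m; "width": finger opening in m; "grip_force": force on a finger pad.
Only numpy, scipy, OpenCV 4.12 (cv2) and the standard library are available. Lean on these libraries where they do the work, as an engineer would, in place of code of your own. Each camera call takes 0.05 s, during which the arm holds its last target. There are 200 camera calls.

## Working session

There is one attempt and no reset: what is moved stays moved. The work goes in short steps, each a Python script; the robot and the scene stay as the last script left them, time stands still between calls to the robot, and variables do not carry over. Pictures are saved under pics/ and viewed, at most 11 in all, crops included, and the job is handed in when it is done.

```bash
ls; mkdir -p pics
cat > h.py <<'E'
from bench import ctrl
import numpy as np, cv2
def ray(p,rc):
    K=np.array(p["intrinsics"]);T=np.array(p["world_from_camera"])
    d=T[:3,:3]@np.linalg.solve(K,[rc[1],rc[0],1]);return T[:3,3],d
def at(p,rc,z):
    o,d=ray(p,rc);return o+d*(z-o[2])/d[2]
def proj(p,w):
    K=np.array(p["intrinsics"]);T=np.linalg.inv(np.array(p["world_from_camera"]))
    c=K@(T[:3,:3]@np.array(w)+T[:3,3]);return c[1]/c[2],c[0]/c[2]
def save(p,n,crop=None,s=1):
    im=p["image"][:,:,::-1]
    if crop: r0,r1,c0,c1=crop;im=im[r0:r1,c0:c1]
    cv2.imwrite("pics/"+n,cv2.resize(im,None,fx=s,fy=s,interpolation=cv2.INTER_CUBIC))
E
python3 - <<'E'
from h import *
t=ctrl.snapshot("top");s=ctrl.snapshot("scene")
cv2.imwrite("pics/a.png",np.vstack([t["image"],s["image"]])[:,:,::-1][:, :]) 
save(t,"top.png",s=1.4);save(s,"scene.png",s=1.4)
for n,p in(("top",t),("scene",s)):
    print(n,np.round(p["world_from_camera"],3).tolist(),np.round(p["intrinsics"],1).tolist())
    for k in("vial","holder","knob","carrier"):
        print(k,[(np.round(d["position"]).astype(int).tolist(),round(d["score"],2),np.round(at(p,d["position"],{"vial":.06,"holder":.02,"knob":.09,"carrier":.01}[k]),3)[:2].tolist()) for d in ctrl.look_for(k,p)])
E
```

```text
pics
top [[0.083, -0.972, 0.221, 0.144], [-0.997, -0.082, 0.014, -0.125], [0.004, -0.221, -0.975, 1.398], [0.0, 0.0, 0.0, 1.0]] [[537.9, 0.0, 278.7], [0.0, 537.9, 207.7], [0.0, 0.0, 1.0]]
vial [([210, 341], 0.58, [0.454, -0.265]), ([206, 398], 0.47, [0.476, -0.409])]
holder [([200, 228], 0.96, [0.465, 0.029]), ([213, 276], 0.86, [0.441, -0.099]), ([195, 207], 0.84, [0.475, 0.087])]
knob [([207, 226], 0.75, [0.431, 0.026])]
carrier [([217, 245], 0.66, [0.425, -0.019])]
scene [[0.542, -0.569, 0.618, -0.116], [-0.84, -0.366, 0.4, -0.466], [-0.001, -0.736, -0.676, 0.67], [0.0, 0.0, 0.0, 1.0]] [[404.1, 0.0, 281.9], [0.0, 404.1, 208.2], [0.0, 0.0, 1.0]]
vial [([240, 353], 0.67, [0.439, -0.281]), ([252, 387], 0.6, [0.446, -0.351]), ([262, 426], 0.55, [0.463, -0.426])]
holder [([217, 282], 0.91, [0.451, -0.098]), ([193, 238], 0.74, [0.465, 0.039]), ([183, 218], 0.61, [0.47, 0.106]), ([205, 256], 0.58, [0.455, -0.024])]
knob [([195, 232], 0.65, [0.391, -0.006])]
carrier [([238, 283], 0.91, [0.406, -0.131])]
```

View pics/top.png

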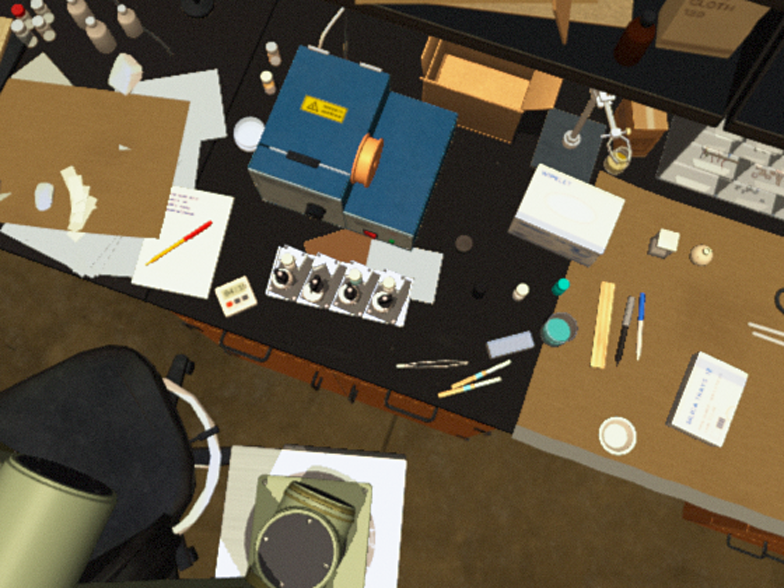

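View pics/scene.png

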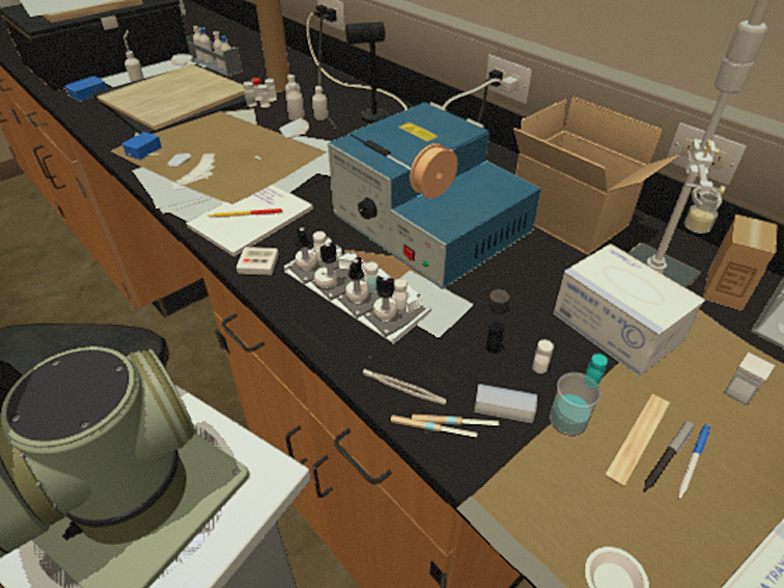

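The top picture shows three vial-like things: black at (210,341), white-capped at (208,372) and turquoise at (205,400). The white-capped one fits the description. The second holder from the left, at about (204,227), seems to be the empty one. I'll confirm both from close up.

```bash
cat >> h.py <<'E'
def down(a): # a = angle of tool x axis
    c,s=np.cos(a),np.sin(a);return np.array([[c,s,0],[s,-c,0],[0,0,-1.]])
E
python3 - <<'E'
from h import *
s=ctrl.read_state();print(np.round(s["tool_rot"],2).tolist(),s["time"],s["width"])
for a in np.arange(-3,3.2,.5):
    j=ctrl.inverse_kinematics([.40,0,.3],down(a)); print(a,None if j is None else np.round(j,2).tolist())
A=np.arctan2(s["tool_rot"][1][0],s["tool_rot"][0][0])-1.27
ctrl.move_pose([.36,.0,.32],down(A))
w=ctrl.snapshot("wrist");save(w,"w1.png",s=1.4)
print(A,np.round(w["world_from_camera"],3).tolist(),ctrl.read_state()["time"])
for k in("vial","holder","knob"):
    print(k,[(np.round(d["position"]).astype(int).tolist(),round(d["score"],2),np.round(at(w,d["position"],{"vial":.06,"holder":.02,"knob":.09,"carrier":.01}[k]),3)[:2].tolist()) for d in ctrl.look_for(k,w)])
E
```

```text
[[-0.96, 0.3, -0.0], [0.3, 0.96, 0.0], [0.0, 0.0, -1.0]] 0.5 0.08541453752106846
-3.0 [-0.03, 0.0, 1.81, -0.0, 1.33, -1.74]
-2.5 [-0.03, 0.0, 1.81, -0.0, 1.33, -2.24]
-2.0 None
-1.5 None
-1.0 [-0.03, 0.0, 1.81, -0.0, 1.33, 2.54]
-0.5 [-0.03, 0.0, 1.81, -0.0, 1.33, 2.04]
0.0 [-0.03, 0.0, 1.81, -0.0, 1.33, 1.54]
0.5 [-0.03, 0.0, 1.81, -0.0, 1.33, 1.04]
1.0 [-0.03, 0.0, 1.81, -0.0, 1.33, 0.54]
1.5 [-0.03, 0.0, 1.81, -0.0, 1.33, 0.04]
2.0 [-0.03, 0.0, 1.81, -0.0, 1.33, -0.46]
2.5 [-0.03, 0.0, 1.81, -0.0, 1.33, -0.96]
3.0 [-0.03, 0.0, 1.81, -0.0, 1.33, -1.46]
1.57184064522828 [[1.0, 0.002, 0.002, 0.361], [0.003, -0.957, -0.29, 0.073], [0.001, 0.29, -0.957, 0.452], [0.0, 0.0, 0.0, 1.0]] 2.6583
vial [([363, 352], 0.7, [0.462, -0.248]), ([392, 348], 0.52, [0.46, -0.293])]
holder [([82, 378], 0.9, [0.477, 0.087]), ([139, 364], 0.78, [0.466, 0.025]), ([193, 351], 0.7, [0.455, -0.038])]
knob [([136, 348], 0.77, [0.433, 0.035]), ([83, 377], 0.67, [0.457, 0.084])]
```

View pics/w1.png

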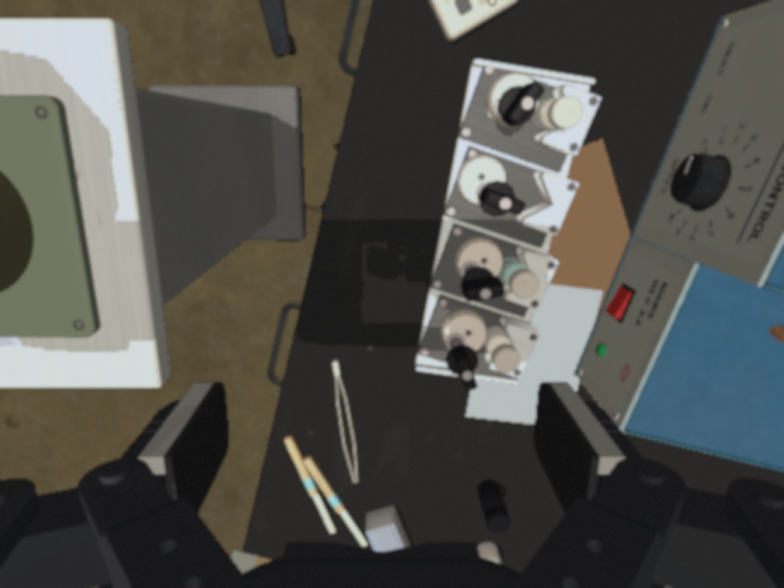

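The free holder is the second from the left, at about (139,364) in the wrist picture; it has knob and cam but no vial. Now close-ups of the holder and the loose vial.

Run:
```python
from h import *
t=ctrl.snapshot("top")
v=at(t,[208,372],.046);print("vial~",v, "instr", [np.round(at(t,[r/1.4,c/1.4],.1),3)[:2].tolist() for r,c in((205,250),(235,345),(245,410))])
ctrl.move_pose([.455,.065,.25],down(1.5718))
w=ctrl.snapshot("wrist");save(w,"w2.png",s=1.4);np.save("w2.npy",w,allow_pickle=True)
ctrl.move_pose([v[0],v[1]+.03,.25],down(1.5718))
x=ctrl.snapshot("wrist");save(x,"w3.png",(60,420,80,480),1.5);np.save("w3.npy",x,allow_pickle=True)
for p in(t,x):
  for d in ctrl.regions_of("vial",p):
    m=d["mask"];print(p["image"][m].mean(0).round(),np.round(d["position"]),d["score"],at(p,d["position"],.026).round(4))
print(ctrl.read_state()["time"])
```

```text
vial~ [ 0.46924943 -0.34575078  0.046     ] instr [[0.575, 0.16], [0.533, -0.017], [0.525, -0.135]]
[206. 199. 175.] [209. 372.] 0.68 [ 0.4723 -0.3501  0.026 ]
[25. 22. 21.] [207. 343.] 0.53 [ 0.4695 -0.2724  0.026 ]
[  3. 167. 142.] [205. 398.] 0.41 [ 0.4875 -0.4158  0.026 ]
[30. 29. 30.] [130. 271.] 0.88 [ 0.4694 -0.2736  0.026 ]
[ 53. 135. 125.] [278. 289.] 0.87 [ 0.4889 -0.4273  0.026 ]
[152. 145. 132.] [206. 276.] 0.58 [ 0.4746 -0.3483  0.026 ]
5.075
```

View pics/w2.png

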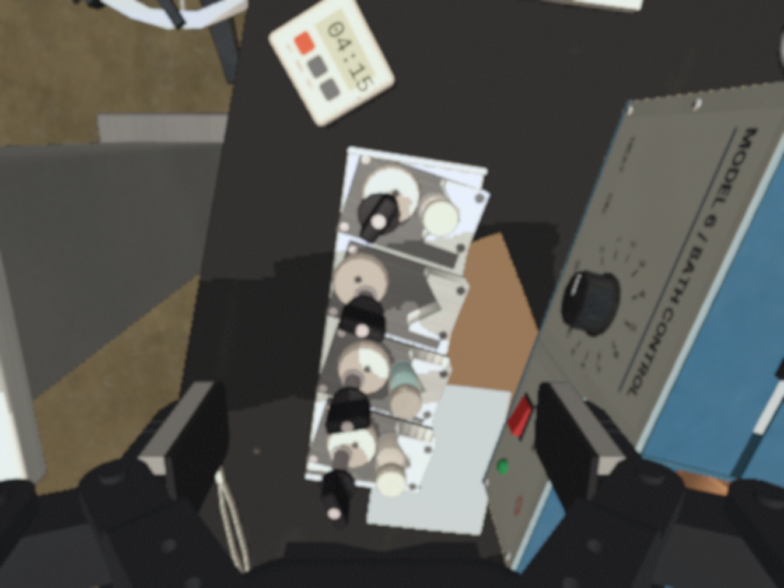

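View pics/w3.png

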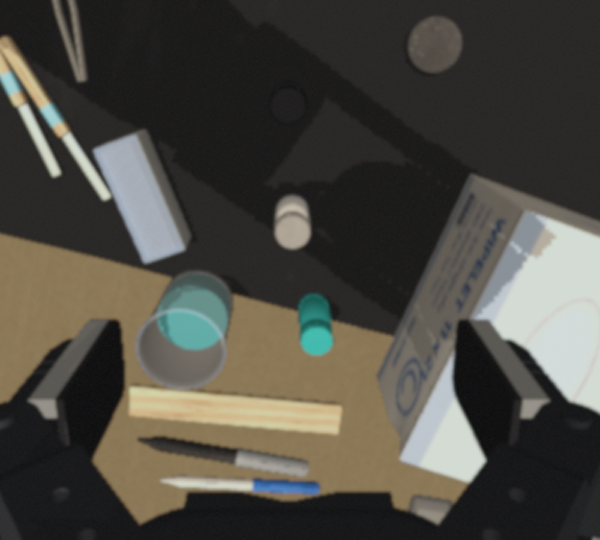

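The white-capped vial is confirmed: its cap top is at crop (232,292), between the black look-alike at (105,288) and the turquoise one at (325,315). In w2 the free holder's empty V is at display (295,435), and the dots on the knob tops are visible in all four holders.

Run:
```python
from h import *
w=np.load("w2.npy",allow_pickle=True).item();x=np.load("w3.npy",allow_pickle=True).item()
print("vial cap",at(x,[214.7,274.7],.052).round(4))
dots=[(221,378),(330,361),(425,346),(513,334)]
P=np.array([at(w,np.array(d)/1.4,.098)[:2] for d in dots]);print(P.round(4),np.linalg.norm(np.diff(P,axis=0),axis=1))
w1=dict(intrinsics=w["intrinsics"],world_from_camera=[[1.0, 0.002, 0.002, 0.361], [0.003, -0.957, -0.29, 0.073], [0.001, 0.29, -0.957, 0.452],[0,0,0,1]])
Q=np.array([at(w1,np.array(d)/1.4,.098)[:2] for d in[(102,527),(203,505),(293,485),(375,467)]]);print(Q.round(4))
d=P[0]-P[3];a=np.arctan2(-d[0],d[1]);print("holder yaw",a)
X=np.array([np.cos(a),np.sin(a)]);Y=np.array([-np.sin(a),np.cos(a)])
ax=P.mean(0)+32*Y*1e-3
c=ax+.022*X;print("axis",ax,"seat",c+.015*X+.008*Y)
im=cv2.resize(w["image"][150:270,210:360,::-1],None,fx=5,fy=5,interpolation=cv2.INTER_CUBIC)
def m(p,col):
    r,cc=proj(w,p);cv2.drawMarker(im,(int((cc-210)*5+2),int((r-150)*5+2)),col,0,16,1)
for sx in(-1,1):
    for sy in(-1,1): m([*(c+sx*.045*X+sy*.03*Y),.012],(0,0,255))
m([*ax,.098],(0,255,0));m([*ax,.033],(255,0,255));m([*(c+.015*X+.008*Y),.012],(255,255,0))
for i in range(40):
    s=c+.015*X+.008*Y+.0115*np.array([np.cos(i*.157),np.sin(i*.157)]);r,cc=proj(w,[*s,.034]);cv2.circle(im,(int((cc-210)*5+2),int((r-150)*5+2)),1,(0,255,255),-1)
cv2.imwrite("pics/fit.png",im)
```

```text
vial cap [ 0.4729 -0.3485  0.052 ]
[[ 0.4536  0.0916]
 [ 0.4438  0.0281]
 [ 0.434  -0.0343]
 [ 0.4252 -0.0991]] [0.06420076 0.06314824 0.06543632]
[[ 0.4544  0.0919]
 [ 0.4449  0.028 ]
 [ 0.4353 -0.0353]
 [ 0.4257 -0.099 ]]
holder yaw -0.14796987862866565
axis [0.44385987 0.028213  ] seat [0.481635   0.03067065]
```

View pics/fit.png

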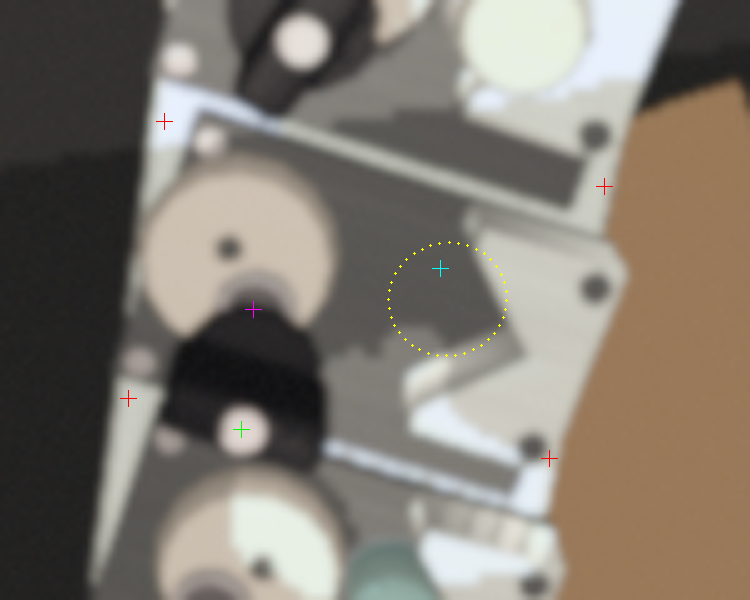

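The overlay shows the holder is yawed more than the row line: the floor edges slope about 17° in the picture. The knob axis fits (the dots are 64 mm apart and agree between the two views). I'll refit the yaw from the floor edges and the V apex.

Run:
```python
from h import *
w=np.load("w2.npy",allow_pickle=True).item()
U=lambda cc,r,z: at(w,[150+(r-2)/5,210+(cc-2)/5],z)[:2]
ang=lambda p:np.arctan2(p[1],p[0])
print("top edge",ang(U(605,233,.012)-U(208,112,.012)),"len",np.linalg.norm(U(605,233,.012)-U(208,112,.012)))
print("bottom edge",ang(U(515,500,.012)-U(325,445,.012)),"left screws",ang(U(208,140,.013)-U(140,362,.013))-np.pi/2,"right screws",ang(U(595,290,.034)-U(533,448,.034))-np.pi/2)
A=U(525,352,.034);a1=ang(A-U(470,222,.034));a2=ang(A-U(412,403,.034));print("V",a1,a2,(a1+a2)/2)
ax=np.array([.4443,.0282])
for a in(-.25,-.28,-.31,-.34):
    X=np.array([np.cos(a),np.sin(a)]);Y=np.array([-np.sin(a),np.cos(a)])
    print(a,"seat from axis",(ax+.037*X+.008*Y).round(4),"from apex",(A-.01626*X).round(4))
a=-.29;X=np.array([np.cos(a),np.sin(a)]);Y=np.array([-np.sin(a),np.cos(a)])
c=ax+.022*X
im=cv2.resize(w["image"][150:270,210:360,::-1],None,fx=5,fy=5,interpolation=cv2.INTER_CUBIC)
def m(p,col):
    r,cc=proj(w,p);cv2.drawMarker(im,(int((cc-210)*5+2),int((r-150)*5+2)),col,0,16,1)
for sx in(-1,1):
    for sy in(-1,1): m([*(c+sx*.045*X+sy*.03*Y),.012],(0,0,255))
s0=c+.015*X+.008*Y
m([*(s0+.01626*X),.034],(255,0,255))
for z,col in((.034,(0,255,255)),(.012,(255,255,0))):
  for i in range(40):
    s=s0+.0115*np.array([np.cos(i*.157),np.sin(i*.157)]);r,cc=proj(w,[*s,z]);cv2.circle(im,(int((cc-210)*5+2),int((r-150)*5+2)),1,col,-1)
cv2.imwrite("pics/fit2.png",im)
```

```text
top edge -0.2988481842944224 len 0.08465359379546347
bottom edge -0.297842562792092 left screws -0.3040122695627496 right screws -0.3176991800423199
V -1.158828599876053 0.4534515613794739 -0.3526885192482896
-0.25 seat from axis [0.4821 0.0268] from apex [0.4813 0.024 ]
-0.28 seat from axis [0.4821 0.0257] from apex [0.4814 0.0245]
-0.31 seat from axis [0.482  0.0245] from apex [0.4815 0.025 ]
-0.34 seat from axis [0.4818 0.0234] from apex [0.4817 0.0254]
```

View pics/fit2.png

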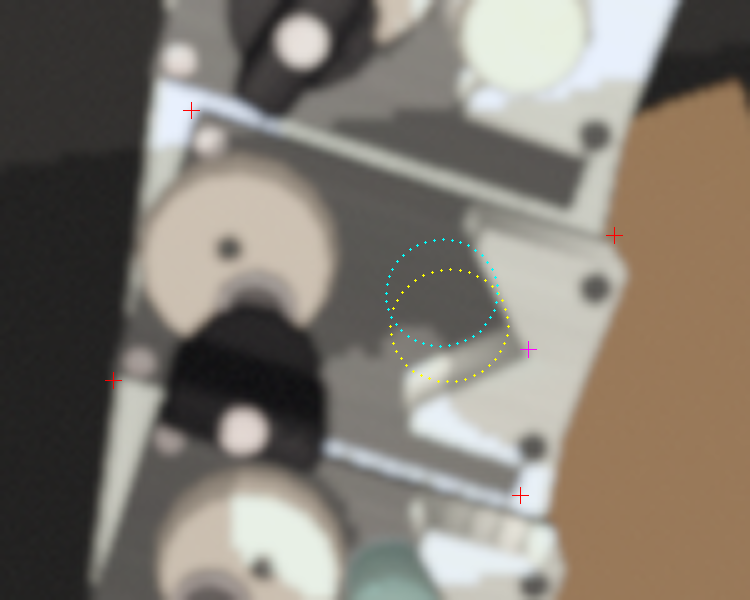

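The refit matches: yaw -0.30 and seat (0.4818, 0.0248). Both the corners and the V apex land on the picture. Now I'll grasp the vial with the fingers closing along holder y and the camera on the robot side.

```bash
cat >> h.py <<'E'
yaw=-.30
X=np.array([np.cos(yaw),np.sin(yaw)]);Y=np.array([-np.sin(yaw),np.cos(yaw)])
AX=np.array([.4443,.0282]);SEAT=np.array([.4818,.0248]);A=np.pi+yaw
E
python3 - <<'E'
from h import *
v0=np.array([.4733,-.3485])
ctrl.gripper_to(.045,25)
ctrl.move_pose([*(v0-.03*X),.25],down(A))
p=ctrl.snapshot("wrist");save(p,"w4.png")
v=None
for d in ctrl.regions_of("vial",p):
    col=p["image"][d["mask"]].mean(0);e=at(p,d["position"],.026)[:2];print(col.round(),d["score"],e.round(4))
    if np.linalg.norm(e-v0)<.01:
        v=e
        g=p["image"].astype(int).min(2);m=d["mask"]
        # bottom / top extreme pixels
        r,c=np.nonzero(m);print(r.min(),r.max(),c.min(),c.max(),[np.round(proj(p,[*v0,z]),1).tolist() for z in(0,.052)])
print(proj(p,ctrl.read_state()["tool_pos"]))
if v is not None:
    u=(v+v0)/2;print("use",u)
    ctrl.move_straight([*u,.12],.25,down(A));ctrl.move_straight([*u,.037],.1)
    ctrl.gripper_to(.01,25);s=ctrl.read_state();print(s["width"],s["grip_force"],s["time"])
    ctrl.move_straight([*u,.25],.25)
    q=ctrl.snapshot("wrist");save(q,"w5.png",s=1.4);print(ctrl.read_state()["width"],proj(q,[*u,.213]),proj(q,[*u,.265]))
    for d in ctrl.regions_of("vial",q): print(d["position"],d["score"])
    print(ctrl.read_state()["time"])
E
```

```text
[ 50. 129. 119.] 0.96 [ 0.4932 -0.426 ]
[29. 28. 29.] 0.82 [ 0.4715 -0.2682]
[179. 174. 160.] 0.67 [ 0.4725 -0.3474]
186 221 261 285 [[196.2, 272.8], [210.8, 272.9]]
(np.float64(287.7443595329249), np.float64(274.1101733666555))
use [ 0.472917   -0.34794587]
0.021819492303446358 25.025235414505005 8.8417
0.021789257570027632 (np.float64(253.50292888979328), np.float64(272.9022221429341)) (np.float64(313.07712347224157), np.float64(273.3362754945208))
[215.0, 203.3] 0.92
[148.7, 349.7] 0.84
[65.5, 557.0] 0.34
9.9417
```

Run:
```python
from h import *
w=np.load("w2.npy",allow_pickle=True).item()
for r,c in((105,627),(290,557),(480,487)):
    e=at(w,[r/1.4,c/1.4],0)[:2];print(e.round(3),"holder frame",((e-SEAT)@X).round(3),((e-SEAT)@Y).round(3))
T=SEAT-.0025*X
ctrl.move_straight([*T,.25],.3);q=ctrl.snapshot("wrist");save(q,"w5b.png",s=1.4);print(ctrl.read_state()["time"],ctrl.read_state()["wrist_force"],ctrl.read_state()["width"])
```

```text
[0.624 0.156] holder frame 0.097 0.168
[0.589 0.023] holder frame 0.103 0.03
[ 0.546 -0.147] holder frame 0.112 -0.145
11.3833 [-0.03991723  0.23834431 -1.72476952] 0.021899286976459247
```

View pics/w5b.png

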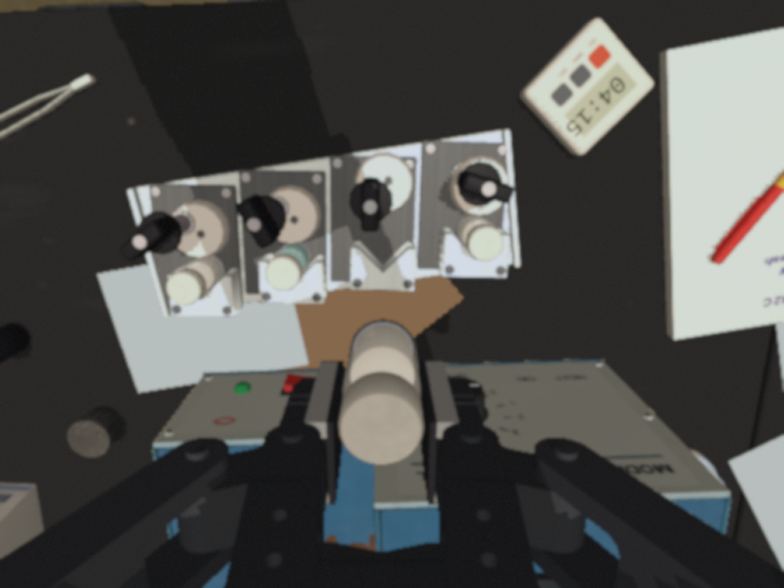

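Run:
```python
from h import *
q=ctrl.snapshot("wrist");np.save("w5b.npy",q,allow_pickle=True)
T=np.array(ctrl.read_state()["tool_pos"])[:2]
for dx in(-.003,-.0015,0,.0015):
    c=T+dx*X
    f=lambda pts:[np.round(v,1) for v in proj(q,pts)]
    rim=[proj(q,[*(c+.011*np.cos(t)*X+.011*np.sin(t)*Y),.265]) for t in np.arange(0,6.28,.1)]
    bot=[proj(q,[*(c+.0115*np.cos(t)*X+.0115*np.sin(t)*Y),.213]) for t in np.arange(0,6.28,.1)]
    rim=np.array(rim)*1.4;bot=np.array(bot)*1.4
    print(dx,"rim rows",rim[:,0].min().round(),rim[:,0].max().round(),"cols",rim[:,1].min().round(),rim[:,1].max().round(),"bottom rowmin",bot[:,0].min().round(),"bcols",bot[:,1].min().round(),bot[:,1].max().round())
g=q["image"].astype(int).sum(2)[:,272];print([(r,int(g[r])) for r in range(225,340,2)])
```

```text
-0.003 rim rows 382.0 460.0 cols 340.0 427.0 bottom rowmin 311.0 bcols 350.0 416.0
-0.0015 rim rows 388.0 465.0 cols 340.0 427.0 bottom rowmin 316.0 bcols 350.0 416.0
0 rim rows 393.0 469.0 cols 340.0 427.0 bottom rowmin 320.0 bcols 350.0 416.0
0.0015 rim rows 399.0 474.0 cols 340.0 427.0 bottom rowmin 324.0 bcols 350.0 416.0
[(225, 313), (227, 270), (229, 256), (231, 359), (233, 349), (235, 357), (237, 366), (239, 377), (241, 385), (243, 395), (245, 406), (247, 457), (249, 523), (251, 538), (253, 541), (255, 548), (257, 552), (259, 556), (261, 556), (263, 547), (265, 436), (267, 279), (269, 282), (271, 298), (273, 314), (275, 330), (277, 349), (279, 374), (281, 438), (283, 482), (285, 485), (287, 485), (289, 483), (291, 486), (293, 486), (295, 486), (297, 483), (299, 481), (301, 477), (303, 477), (305, 478), (307, 478), (309, 481), (311, 484), (313, 487), (315, 487), (317, 483), (319, 482), (321, 482), (323, 481), (325, 480), (327, 482), (329, 482), (331, 417), (333, 289), (335, 282), (337, 282), (339, 285)]
```

The held vial sits within about 1 mm of the TCP axis along x, and the V apex at (270,383) lines up below it. Lowering by feel.

Run:
```python
from h import *
T=SEAT-.0025*X
ctrl.move_straight([*T,.10],.2);ctrl.move_straight([*T,.0525],.08)
f0=np.array(ctrl.read_state()["wrist_force"]);print(f0)
z=.0525
while z>.0465:
    z-=.0007;ctrl.move_straight([*T,z],.02);f=np.array(ctrl.read_state()["wrist_force"])-f0
    print(round(z,4),f.round(2),ctrl.read_state()["tool_pos"][2])
    if f[2]>2.5 or np.linalg.norm(f)>6: break
s=ctrl.snapshot("scene");np.save("s6.npy",s,allow_pickle=True);print(ctrl.read_state()["time"])
```

```text
[-0.24111917 -0.47767802 -0.03423699]
0.0518 [ 0.78  0.85 -0.48] 0.05216838495023492
0.0511 [ 0.09 -0.31 -1.1 ] 0.051143659675426806
0.0504 [-0.21  1.1  -0.68] 0.0503515015878091
0.0497 [ 0.09 -0.03  1.07] 0.049790557360730625
0.049 [-1.26  0.94  6.26] 0.049674759980724674
14.375
```

Floor contact came at about 0.049 as expected, with only vertical force. Releasing and looking.

Run:
```python
from h import *
T=SEAT-.0025*X
ctrl.gripper_to(.038,25);ctrl.move_straight([*T,.13],.15)
# view: camera above knob/vial
c=AX+.01*X
ctrl.move_straight([*(AX-.045*X),.235],.3)
p=ctrl.snapshot("wrist");np.save("w7.npy",p,allow_pickle=True)
r,cc=map(int,proj(p,[*AX,.06]));print(r,cc,ctrl.read_state()["time"])
r0=max(0,r-90);r1=min(420,r+90);c0=max(0,cc-110);c1=min(560,cc+110)
im=cv2.resize(p["image"][r0:r1,c0:c1,::-1],None,fx=3.3,fy=3.3,interpolation=cv2.INTER_CUBIC)
def ring(ctr,z,rad,col):
    for t in np.arange(0,6.28,.12):
        a,b=proj(p,[*(ctr+rad*np.array([np.cos(t),np.sin(t)])),z]);cv2.circle(im,(int((b-c0)*3.3+1.5),int((a-r0)*3.3+1.5)),1,col,-1)
ring(T,.064,.011,(0,0,255));ring(AX,.098,.014,(0,255,0))
cv2.imwrite("pics/w7.png",im);print(r0,c0)
```

```text
235 273 16.0083
145 163
```

View pics/w7.png

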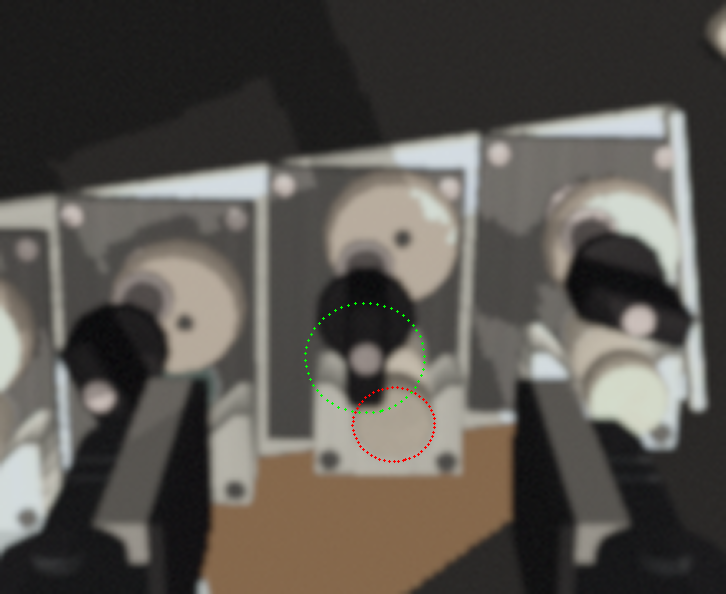

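The vial stands in the V's mouth, with its cap at (425,393) matching the predicted ring. The wing points along holder x: dot at (358,366), end at (402,366). Next I'll grip the wing closing along holder y and turn clockwise using joint 6 alone. First a few trial steps.

Run:
```python
from h import *
ctrl.gripper_to(.034,50)
ctrl.move_straight([*AX,.15],.25);ctrl.move_straight([*AX,.088],.12)
s=ctrl.read_state();print("pre",np.round(s["torque"],3),np.round(s["wrist_force"],2),s["time"])
ctrl.gripper_to(.004,50);s=ctrl.read_state();print("grip",s["width"],s["grip_force"],np.round(s["torque"],3),np.round(s["wrist_force"],2),np.round(s["joints"],3),s["time"])
j=np.array(s["joints"])
for i in range(8):
    j[5]+=.025;ctrl.goto_joints(j);s=ctrl.read_state();print(np.round(s["torque"],3),np.round(s["wrist_force"],1),round(s["joints"][5],3),round(s["effort"][5],3),round(s["time"],2))
```

```text
pre [ 0.009  0.011 -0.026] [ 0.83 -0.13 -0.7 ] 17.425
grip 0.008980331816690577 51.280673146247864 [ 0.48   0.078 -0.029] [-0.75  2.79  6.54] [ 3.800e-02  2.860e-01  2.066e+00  1.000e-03  7.870e-01 -1.233e+00] 17.7583
[ 0.071 -0.015 -0.034] [-0.5 -0.6  0.1] -1.209 0.016 18.01
[ 0.031  0.036 -0.067] [-0.2  0.4  0. ] -1.184 0.017 18.26
[-0.099  0.108 -0.017] [-0.3  0.4  0.2] -1.159 0.018 18.51
[-0.149  0.129  0.048] [-1.2 -0.1  1.2] -1.134 0.02 18.76
[-0.268  0.186  0.032] [-1.  -1.6  2.4] -1.109 0.022 19.01
[-0.422  0.272  0.011] [-0.7 -1.9  2.1] -1.084 0.025 19.26
[-0.531  0.251  0.052] [-1.7 -2.7  2.3] -1.059 0.028 19.51
[-0.69   0.371 -0.017] [-1.9 -3.9  2.2] -1.034 0.031 19.76
```

Run:
```python
from h import *
q=ctrl.snapshot("wrist");s=ctrl.snapshot("scene");st=ctrl.read_state()
print(st["width"],st["grip_force"],np.round(st["tool_pos"],4))
r,c=map(int,proj(s,[*AX,.08]))
a=cv2.resize(q["image"][200:420,170:390,::-1],(400,400),interpolation=cv2.INTER_CUBIC)
b=cv2.resize(s["image"][r-50:r+50,c-50:c+50,::-1],(400,400),interpolation=cv2.INTER_CUBIC)
cv2.imwrite("pics/w8.png",np.hstack([a,b]))
```

```text
0.008345149097907222 50.92174708843231 [0.4451 0.0285 0.0892]
```

View pics/w8.png

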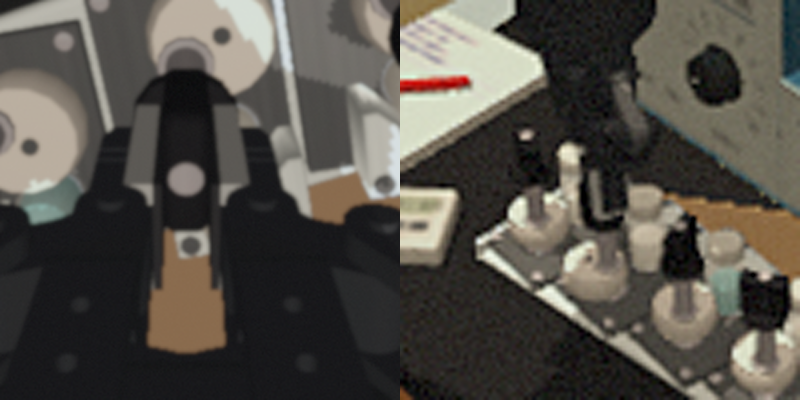

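The grip is right: the pads are parallel to the wing and the cam has turned with the tool. The wrist's z torque at rest is hidden by noise, though, so I'll check how it behaves after a larger step, still before cam contact can occur.

Run:
```python
from h import *
j=np.array(ctrl.read_state()["joints"]);
def rd(n=6,dt=.01):
    o=[]
    for i in range(n):
        s=ctrl.read_state();o.append((round(s["torque"][2],3),round(s["effort"][5],3)));ctrl.wait(dt)
    return o,round(s["joints"][5],4),np.round(s["wrist_force"],1).tolist(),round(s["time"],2)
print(rd())
j[5]+=.08;ctrl.goto_joints(j);print(rd())
s=ctrl.read_state();R=np.array(s["tool_rot"]);a=np.arctan2(R[1,0],R[0,0])-.06
ctrl.move_straight(np.array([*AX,.088]),.15,down(a));print(rd())
```

```text
([(np.float64(0.039), np.float64(0.041)), (np.float64(0.006), np.float64(0.043)), (np.float64(0.065), np.float64(0.044)), (np.float64(0.012), np.float64(0.045)), (np.float64(0.05), np.float64(0.046)), (np.float64(0.024), np.float64(0.047))], np.float64(-1.0337), [-1.8, -4.3, 3.2], 19.9)
([(np.float64(-0.128), np.float64(-0.064)), (np.float64(-0.08), np.float64(-0.081)), (np.float64(-0.14), np.float64(-0.095)), (np.float64(-0.134), np.float64(-0.105)), (np.float64(-0.105), np.float64(-0.113)), (np.float64(-0.099), np.float64(-0.117))], np.float64(-0.9553), [-1.3, -4.9, 3.1], 20.2)
([(np.float64(-0.146), np.float64(-0.111)), (np.float64(-0.094), np.float64(-0.118)), (np.float64(-0.245), np.float64(-0.124)), (np.float64(-0.161), np.float64(-0.127)), (np.float64(-0.148), np.float64(-0.13)), (np.float64(-0.165), np.float64(-0.132))], np.float64(-0.8962), [-3.5, -4.0, 12.4], 20.5)
```

Run:
```python
from h import *
w=np.load("w7.npy",allow_pickle=True).item()
hl=at(w,[145+(238-1.5)/3.3,163+(403-1.5)/3.3],.033)[:2]-AX
print("disc centre off",np.linalg.norm(hl),"phi0",np.arctan2(hl@Y,hl@X))
p=ctrl.snapshot("wrist");np.save("w9.npy",p,allow_pickle=True)
pr=proj(p,[*AX,.033]);print(pr)
s=ctrl.read_state();j=np.array(s["joints"]);j0=j[5];print(j0,s["time"])
for i in range(9):
    j[5]+=.006;ctrl.goto_joints(j);o=[]
    for k in range(4):
        s=ctrl.read_state();o.append(s["torque"][2]);ctrl.wait(.004)
    print(round(s["joints"][5]-j[5],4),round(np.mean(o),3),round(s["effort"][5],3),round(s["time"],2))
```

```text
disc centre off 0.013846874017708613 phi0 2.2408712083924405
(np.float64(234.87775310177466), np.float64(271.79724292939824))
-0.8962753605377402 20.5583
-0.0011 0.066 0.084 20.81
-0.0003 0.159 0.115 21.06
-0.0 0.143 0.105 21.31
0.0001 0.095 0.101 21.56
0.0002 0.11 0.101 21.81
0.0002 0.092 0.1 22.06
0.0002 0.079 0.1 22.31
0.0002 0.101 0.1 22.56
0.0001 0.1 0.1 22.81
```

Steps of 0.006 rad give a clean, steady free-turning reading of 0.100 N m in `effort[5]`. From the cam geometry, home contact should come about 1.1–1.25 rad after the start, and the cam has turned 0.39 so far. I'll continue in coarse steps, then fine, stopping at about +0.12 N m.

Run:
```python
from h import *
J0=-1.233
s=ctrl.read_state();j=np.array(s["joints"]);log=[]
def step(d):
    j[5]+=d;ctrl.goto_joints(j);o=[]
    for k in range(3):
        s=ctrl.read_state();o.append(s["torque"][2]);ctrl.wait(.004)
    log.append((round(j[5]-J0,3),round(float(np.mean(o)),3),round(float(s["effort"][5]),3),round(float(s["time"]),2)));return s["effort"][5],np.mean(o)
while j[5]-J0<.80:
    e,t=step(.02)
    if e>.16 or t>.2: break
print(log[::4],log[-1]);log.clear()
if e<.16:
    base=None
    while j[5]-J0<1.22:
        e,t=step(.010)
        if len(log)==8: base=np.median([l[2] for l in log[3:]])
        if base and len(log)>8 and e>base+.03: break
    print("base",base,[l[2] for l in log]);print(log[-6:],np.round(ctrl.read_state()["wrist_force"],1))
```

```text
[(np.float64(0.411), -0.012, 0.035, 23.06), (np.float64(0.491), 0.075, 0.052, 24.06), (np.float64(0.571), 0.087, 0.052, 25.06), (np.float64(0.651), 0.009, 0.052, 26.06), (np.float64(0.731), 0.031, 0.053, 27.06), (np.float64(0.811), 0.017, 0.053, 28.06)] (np.float64(0.811), 0.017, 0.053, 28.06)
base 0.089 [0.091, 0.088, 0.089, 0.089, 0.089, 0.089, 0.089, 0.089, 0.089, 0.089, 0.089, 0.089, 0.089, 0.089, 0.089, 0.089, 0.089, 0.091, 0.091, 0.091, 0.091, 0.091, 0.091, 0.091, 0.091, 0.091, 0.091, 0.09, 0.091, 0.091, 0.09, 0.09, 0.09, 0.09, 0.09, 0.09, 0.091, 0.091, 0.097, 0.108, 0.112]
[(np.float64(1.171), 0.114, 0.09, 37.06), (np.float64(1.181), 0.06, 0.091, 37.31), (np.float64(1.191), 0.108, 0.091, 37.56), (np.float64(1.201), 0.097, 0.097, 37.81), (np.float64(1.211), 0.125, 0.108, 38.06), (np.float64(1.221), 0.101, 0.112, 38.31)] [-6.4 -7.7  8.7]
```

Home contact came at 1.20 rad, as predicted. Now the final fine tightening in 0.006 steps (baseline 0.100), stopping near 0.22.

Run:
```python
from h import *
s=ctrl.read_state();j=np.array(s["joints"])
j[5]=-1.233+1.221
for i in range(40):
    j[5]+=.006;ctrl.goto_joints(j);o=[]
    for k in range(3):
        s=ctrl.read_state();o.append(s["torque"][2]);ctrl.wait(.004)
    print(round(j[5]+1.233,3),round(float(np.mean(o)),3),round(float(s["effort"][5]),3),round(float(s["joints"][5]-j[5]),4))
    if s["effort"][5]>.208 or np.mean(o)>.29: break
print(s["time"],s["width"])
```

```text
1.227 0.119 0.121 -0.0002
1.233 0.139 0.125 -0.0002
1.239 0.088 0.126 -0.0003
1.245 0.131 0.119 -0.0002
1.251 0.082 0.119 -0.0002
1.257 0.115 0.119 -0.0002
1.263 0.16 0.118 -0.0002
1.269 0.136 0.118 -0.0003
1.275 0.117 0.118 -0.0002
1.281 0.088 0.117 -0.0002
1.287 0.077 0.117 -0.0002
1.293 0.142 0.117 -0.0002
1.299 0.111 0.116 -0.0002
1.305 0.092 0.116 -0.0002
1.311 0.065 0.116 -0.0002
1.317 0.107 0.117 -0.0002
1.323 0.095 0.126 -0.0002
1.329 0.151 0.136 -0.0003
1.335 0.18 0.147 -0.0003
1.341 0.146 0.158 -0.0003
1.347 0.205 0.173 -0.0004
1.353 0.16 0.19 -0.0004
1.359 0.173 0.195 -0.0005
1.365 0.249 0.211 -0.0005
44.3083 0.008940599565707294
```

Run:
```python
from h import *
s=ctrl.read_state();j=np.array(s["joints"]);j[5]=-1.233+1.371;ctrl.goto_joints(j)
s=ctrl.read_state();print(s["effort"][5])
ctrl.gripper_to(.03,50);p=np.array(s["tool_pos"])
ctrl.move_straight([p[0],p[1],.15],.1);ctrl.move_straight([p[0]-.045*X[0],p[1]-.045*X[1],.25],.2,down(A))
q=ctrl.snapshot("wrist");s=ctrl.snapshot("scene");print(ctrl.read_state()["time"],ctrl.read_state()["wrist_force"])
r,c=map(int,proj(q,[*AX,.06]));r2,c2=map(int,proj(s,[*SEAT,.05]))
a=cv2.resize(q["image"][r-75:r+75,c-75:c+75,::-1],(400,400),interpolation=cv2.INTER_CUBIC)
b=cv2.resize(s["image"][r2-60:r2+60,c2-60:c2+60,::-1],(400,400),interpolation=cv2.INTER_CUBIC)
for t in np.arange(0,6.28,.15):
    u=proj(q,[*(SEAT+.011*np.array([np.cos(t),np.sin(t)])),.064]);cv2.circle(a,(int((u[1]-c+75)*400/150),int((u[0]-r+75)*400/150)),1,(0,0,255),-1)
cv2.imwrite("pics/w10.png",np.hstack([a,b]))
```

```text
0.22992242127656937
47.2667 [-1.0073684  -0.20652512 -0.29887044]
```

View pics/w10.png

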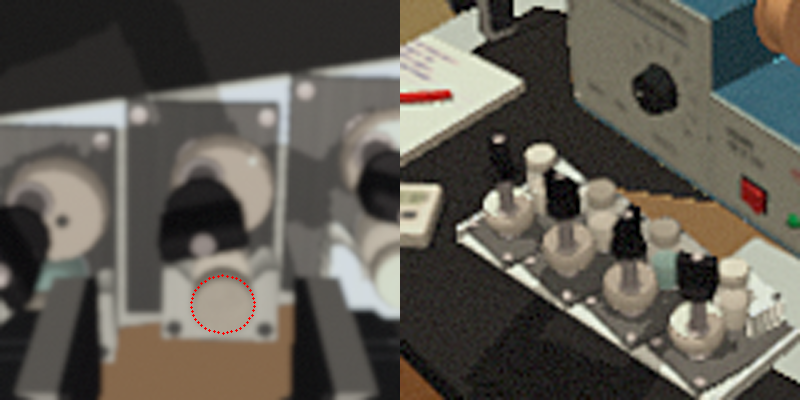

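The vial stands upright at the seat with its cap inside the predicted ring at (303,222). The wing has turned, the neighbours look unchanged, and the gripper is clear. The last reading was +0.11 to +0.13 N m, or about 12 N. Handing in.

```bash
python3 -c "
from bench import ctrl
print(ctrl.sign_off())"
```

```text
the job is handed in; nothing more can be done
None
```

The loose vial stands upright, home in the V of the free holder (second from the left), clamped at about 12 N judging by the knob torque; the arm is clear and the job was handed in at about 47 s of the 72 s allowed, with no verdict returned.

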